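# Index the gauge carriage over the setting master

### The arm

A 6-joint arm with a two-finger parallel gripper is mounted at the origin on the work surface. World frame = base frame: x ahead of the robot, y to its left, z up, the work surface at z = 0. Lengths are in m, angles in rad, forces in N, time in s.
With the tool pointing down it reaches from about 0.425 to 0.95 m from the base axis. Payload 3.5 kg.
Tool frame: the origin (TCP) lies midway between the tips of the shut fingers; the grasp point (between the pads) lies 19 mm behind it; z points along the fingers, y is the line along which they close (so a half turn about z gives the same grasp; the last joint's range is limited). The gripper opens to 85 mm and grips with 20 to 120 N. Pads are 22 mm wide; open, the fingers measure 114 mm over their backs; the gripper's body (76 mm by 85 mm) begins 54 mm behind the grasp point. The pads swing forward as they close: fully open they stand 13 mm farther back than shut.
Start: joints at [-1.428, 0.286, 1.577, -0, 1.279, -0.15], TCP at [0.195, -0.646, 0.231] pointing down, gripper open.
Joint ranges: [-2.77, 2.77], [-0.9, 2.22], [0.21, 2.48], [-1.53, 4.67], [0.24, 2.81], [-2.84, 2.84]. Speed limits (rad/s): [2.79, 2.79, 3.14, 3.14, 3.14, 3.14].

### API

Orientations are given as a unit quaternion [x, y, z, w].
In Python, from plant import ctrl gives the robot as it stands.
- The arm moves only by the tool arm_command, never from a script. Its argument "steps" is one flat list of numbers, 5 for each row, row after row: the opening in per cent of the stroke, from 0 (shut) to 100 (fully open), then the shift along the tool's x, y, z each as a share of 25 mm, from -1 to 1, then the turn about the tool's z as a share of 0.1 rad, from -1 to 1. In form: [grip, tx, ty, tz, spin, grip, tx, ty, tz, spin, ...]. A call has 1 to 8 rows; each row shifts and turns the commanded pose from where the row before left it, along the tool's axes as they then stand; what a row does not reach is not made up. A row lasts 1/12 s, in which the tool goes at most 41.7 mm and 7.16 degrees, less where a joint would pass 70% of its speed; a pose out of reach is approached as far as the arm can. A call with a number of a shift or a turn outside -1 to 1 is refused whole. A call with a gripper value outside its range is refused whole. The fingers move at their own pace and stop on an object; "squeeze" is the grip in N (left out, the last holds). Time passes only in rows, so rows that do not move let the fingers close. It gives the time, the measured TCP pose, the force, the opening and the grip force at its end, in the units of the state.
- ctrl.get_state(): the state, without advancing time (a new reading comes with each control period).
- ctrl.read_camera(name): name is "side" or "top"; returns the picture (420x560x3 uint8, red, green, blue); there is no depth.
- ctrl.camera_model(name): a dict with "intrinsics" (3x3 intrinsics, pixels), "D" ([k1, k2, p1, p2, k3] as OpenCV has them; the pictures are not rectified), "rvec" (rotation vector, rad) and "tvec" (3), from world to camera coordinates, as OpenCV has them. Camera axes: x right, y down, z forward; pixel columns grow to the right and rows downward; lengths in m; the calibration is good to about 2 mm. A picture is of the moment at which its call begins. camera_model takes no time and is no camera call.
- ctrl.sign_off(): hands the job in; it is judged then, once.
The state is a dict: "time": time; "qpos": joint angles; "dq": joint speeds; "joint_efforts": joint torques, N m; "eef_pos": TCP position; "tcp_rot": TCP orientation; "contact_force": force on the tool from outside, world axes, zero at the start; "wrist_torque": the same for the moment, N m; "opening": opening from 0.0 (shut) to 1.0 (fully open); "finger_force": force on a finger pad.
Only numpy, scipy, OpenCV 4.12 (cv2) and the standard library are available. Lean on these libraries where they do the work, as an engineer would, in place of code of your own. Each camera call takes 0.05 s, during which the arm holds its last target. There are 200 camera calls.

### The job

Before the next batch the displacement sensor must be zeroed: pull the carriage's index plunger, slide the carriage along its rail until the sensor stands over the setting master (the upright rectangular gauge block in one of the four nests), and let the plunger drop fully home in that station's hole. Find the hole by feel and never force the pin, neither sideways against the index strip nor down onto it; leave the things lying about where they are.

Things in the scene. Friction and masses are not known exactly. Their poses are not given: they have to be found in the camera images.
- fixture: Gauging fixture on a dark granite base 260 (x) x 320 (y) x 50 mm high, fixed. Origin: centre of its underside; x away from the robot, y left along the slide, z up. Along y run the index strip (at x -90 mm), the guide rail (x -45) and four round nests (x +55) at y -80, -40, +40, +80: one holds the setting master, three hold round flanged sleeves, in any order.
- carriage (a joint): Place of the carriage along the fixture's +y, m; 0 mid-rail, stops at +-0.095; starts within 0.004 of 0. Aluminium plate 85 x 56 mm, top 86 mm above the table; carries the plunger and, 58 mm beyond the knob's axis, an upright (top 130 mm above the table) with the sensor arm. About 4 N of guide friction; stays where left.
- plunger (a joint): Lift of the index plunger, m: 0 fully home; about 0.006 the pin's foot stands on the strip, not in a hole; 0.010 end of stroke. Must exceed 0.006 to leave a hole or slot. Its spring pushes down with 8 N at 0, 12 N at 0.006, 14 N at 0.010; slightly damped.
- knob (a point): Centre of the plunger's black round knob, 26 mm diameter, 20 high, axis upright; 112 mm above the table and 26 above the carriage plate when home; rises with the plunger, rides on the carriage, straight above the strip's axis. Free space all round but for the carriage's upright 58 mm away on the side far from the robot. Axes as the fixture's.
- sensor_spot (a point): Point under the sensor head where it measures, in the air 86 mm above the table (level with the master's top): 145 mm from the knob's axis along the fixture's +x, same y as the pin. Moves with the carriage. Axes as the fixture's.
- master_top (a point): Centre of the top face of the setting master: plain steel rectangular gauge block 28 (y) x 9 (x) mm, 22 tall, on a round nest of 34 mm diameter; 86 mm above the table. It stands in one of the four nests, so its y in the fixture is -80, -40, +40 or +80 mm. Axes as the fixture's.
- index_pin: The plunger's steel pin, 8 mm diameter with a flat foot. Origin: centre of the foot, 52 mm below the knob's centre. It drops 6 mm into a hole it is slid over slowly (to about 15 mm/s) and then stops the carriage dead. Riding on the strip it presses with the spring's 12 N (about 6 N push the carriage then); more than 25 N between pin and strip is forcing it.
- index_bar: Seat of the steel index strip (22 mm wide, top 66 mm above the table). Origin: seat's bottom centre at fixture x -90, y 0; not a hole. Strip: 9 mm holes at y -80, -40, +40, +80, one per nest, and mid-way a parking slot 34 long where the pin starts. Clamped by hand: all its holes lie together up to 8 mm off nominal along y, either way, differing each time; not measured.
- control_box: Bystander: loose control box with keys, joystick and stop button, 110 x 200 x 55 mm. Origin: centre of its underside.
- micrometer: Bystander: loose micrometer lying on the table, about 130 mm long and 45 wide. Origin: on the table under the spindle end of its barrel.
- spare_sleeve: Bystander: loose flanged sleeve, 30 mm diameter, 22 tall, standing at the right-hand edge of the granite. Origin: centre of its underside.

How it is judged:
On the way, in this order (a step that is already met when the one before it is completed fails the run):
1. the pin is pulled out of the parking slot (value of joint plunger above 0.005 m), for 0.1 s.
2. the sensor stands over the setting master (horizontal distance between sensor_spot and master_top below 0.012 m), for 0.1 s.
At the end, for the whole second after the job is handed in: The plunger is fully home (within 1.5 mm) in the hole of the setting master's station, the sensor stands over the master (within 12 mm of its centre), carriage and plunger are at rest (value of joint plunger below 0.0015 m and horizontal distance between sensor_spot and master_top below 0.012 m and velocity of joint carriage between -0.003 and 0.003 m/s and velocity of joint plunger between -0.003 and 0.003 m/s); the robot touches nothing.
It fails at once if the pin is forced: more than 25 N between the pin and the index strip (contact force between index_pin and index_bar above 25 N).
It fails at once if the control box is pushed more than 15 mm (distance of control_box from where it was at the start of the episode above 0.015 m).
It fails at once if the micrometer is pushed more than 15 mm (distance of micrometer from where it was at the start of the episode above 0.015 m).
It fails at once if the spare sleeve is pushed more than 15 mm (distance of spare_sleeve from where it was at the start of the episode above 0.015 m).
It also fails if it takes over 37 s, if anything falls off the work surface, if the arm or the gripper's body presses on something with over 40 N, if the wrist force passes 120 N, or if a joint passes its speed limit or range.

## Working session

There is one attempt and no reset: what is moved stays moved. The work goes in short steps, Python scripts to look and compute and a tool call to move; the robot and the scene stay as the last step left them, time stands still between calls to the robot, and variables do not carry over. Pictures are saved under pics/ and viewed, at most 10 in all, crops included, and the job is handed in when it is done.

Besides the shell and the picture viewer there is one more tool, called after "Call:" as a command line: name --argument value ..., lists and objects as JSON in quotes. arm_command: Moves the arm, as the interface text tells. Its arguments: {"type":"object","properties":{"steps":{"type":"array","items":{"type":"number"}},"squeeze":{"type":"number"}},"required":["steps"]}

```bash
mkdir -p pics
cat > h.py <<'E'
import numpy as np, cv2
from plant import ctrl
def ray(cam,uv):
    m=ctrl.camera_model(cam);K=np.array(m["intrinsics"],float);D=np.array(m["D"],float)
    R=cv2.Rodrigues(np.array(m["rvec"],float))[0];t=np.array(m["tvec"],float).ravel()
    p=cv2.undistortPoints(np.array(uv,float).reshape(-1,1,2),K,D).reshape(-1,2)
    d=np.c_[p,np.ones(len(p))]@R
    return -R.T@t,d
def plane(cam,uv,z):
    o,d=ray(cam,uv);return o+d*((z-o[2])/d[:,2:])
def proj(cam,P):
    m=ctrl.camera_model(cam)
    return cv2.projectPoints(np.array(P,float).reshape(-1,3),np.array(m["rvec"],float),np.array(m["tvec"],float),np.array(m["intrinsics"],float),np.array(m["D"],float))[0].reshape(-1,2)
def snap(cam,name):
    im=ctrl.read_camera(cam)[:,:,::-1].copy();cv2.imwrite(f"pics/{name}.png",im);return im
E
python3 - <<'E'
from h import *
snap("top","t0");snap("side","s0")
for c in("top","side"):print(ray(c,[[280,210]]))
s=ctrl.get_state();print(s["time"],s["tcp_rot"],s["opening"],s["contact_force"])
E
```

```text
(array([ 0.50364301, -0.01526858,  1.25239939]), array([[ 0.10867514, -0.00228336, -0.99414438]]))
(array([ 0.46473233, -0.65537401,  0.84402894]), array([[ 0.17889045,  0.63226655, -0.75404457]]))
0.1 [ 9.89302728e-01  1.45873054e-01 -7.32140967e-06 -1.07899489e-03] 0.9976073705468274 [0.08476017 0.46650322 0.98338438]
```

View pics/t0.png

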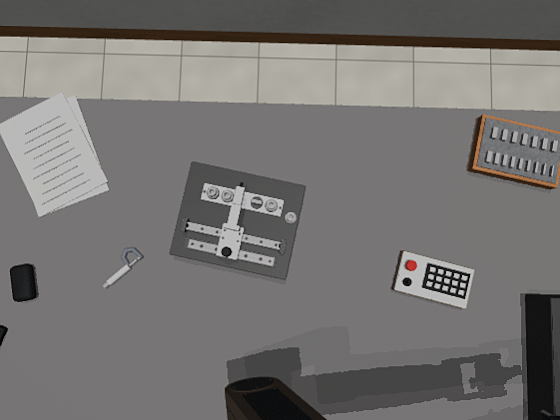

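View pics/s0.png

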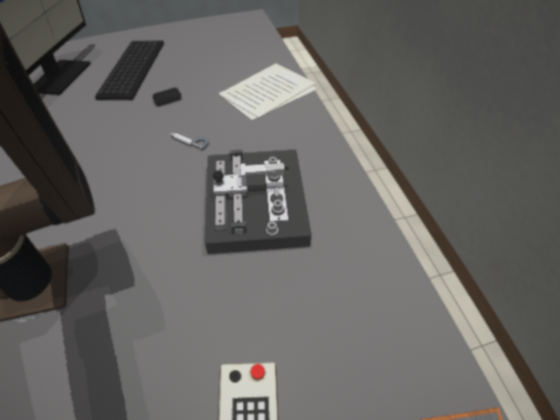

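The top view shows the fixture at about (238,220), knob at (227,252) and nests at (212,192), (227,196), (257,202) and (271,206). The micrometer is at left and the control box at right. I'll zoom in and measure.

Run:
```python
from h import *
t=cv2.imread("pics/t0.png");s=cv2.imread("pics/s0.png")
a=cv2.resize(t[155:285,165:310],None,fx=4,fy=4,interpolation=cv2.INTER_CUBIC)
cv2.imwrite("pics/crop.png",a)
g=cv2.cvtColor(t,cv2.COLOR_BGR2GRAY)
m=(g<72).astype(np.uint8);m[:150]=0;m[300:]=0;m[:,:150]=0;m[:,330:]=0
m=cv2.morphologyEx(m,cv2.MORPH_CLOSE,np.ones((15,15)))
c=max(cv2.findContours(m,0,2)[0],key=cv2.contourArea);r=cv2.minAreaRect(c);b=cv2.boxPoints(r)
P=plane("top",b,0.05);print(b,P.round(4))
print([np.linalg.norm(P[i]-P[i-1]).round(4) for i in range(4)],P.mean(0))
# knob: dark blob
k=(g<40).astype(np.uint8);n,l,st,ce=cv2.connectedComponentsWithStats(k)
for i in range(1,n):
  if st[i,4]>25 and 180<ce[i,0]<300 and 160<ce[i,1]<290: print("top",st[i],ce[i],plane("top",[ce[i]],.122))
g=cv2.cvtColor(s,cv2.COLOR_BGR2GRAY);k=(g<40).astype(np.uint8);n,l,st,ce=cv2.connectedComponentsWithStats(k)
for i in range(1,n):
  if st[i,4]>25 and 200<ce[i,0]<240 and 160<ce[i,1]<200: print("side",st[i],ce[i],plane("side",[ce[i]],.112))
```

```text
[[169.54568 253.7049 ]
 [189.99872 161.06465]
 [305.4368  186.55096]
 [284.98376 279.19122]] [[ 0.5092  0.2743  0.05  ]
 [ 0.7627  0.2314  0.05  ]
 [ 0.7011 -0.0854  0.05  ]
 [ 0.4502 -0.0363  0.05  ]]
[np.float64(0.3162), np.float64(0.2571), np.float64(0.3227), np.float64(0.2556)] [0.60580121 0.09600885 0.05      ]
top [222 247   9  10  36] [226.19444444 251.41666667] [[0.51860525 0.11468218 0.122     ]]
```

View pics/crop.png

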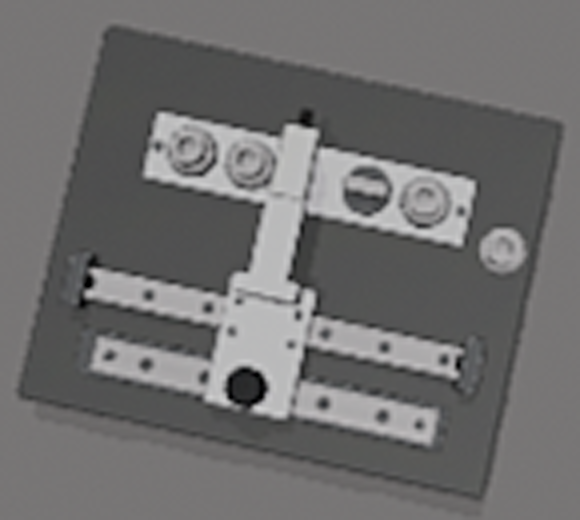

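The master (rectangle on a dark round nest) is at crop (367,188), so its nest is y = -40. The knob is at crop (245,386) and the strip holes at (147,364), (203,378), (322,404) and (382,415). I turn the tool first and work out the strip offset at the same time.

Call:
arm_command --steps '[60,1,0,0,1,60,1,0,0,1,60,1,0,0,1,60,1,0,0,1,60,1,0,0,0.8,60,1,-1,0,0,60,1,-1,0,0,60,1,-1,0,0]' --squeeze 40

```text
time: 0.77
eef_pos: [0.4066, -0.5741, 0.2303]
tcp_rot: [0.996, -0.094, -0.0, -0.001]
contact_force: [1.2, -0.4, 0.3]
opening: 0.604
finger_force: 0.0
```

```bash
cat >> h.py <<'E'
th=-0.187;C=np.array([.6060,.0962])
F=np.array([[np.cos(th),np.sin(th)],[-np.sin(th),np.cos(th)]])
def fx(P): return (np.atleast_2d(P)[:,:2]-C)@F.T   # world->fixture
E
python3 - <<'E'
from h import *
f=lambda c:np.array(c)/4+[165-.375,155-.375]
n=lambda s,c,z:print(s,fx(plane("top",f(c),z)).round(4).tolist())
n("nests",[[191,150],[250,162],[425,202]],.078)
n("master",[[367,188]],.08)
n("holes",[[147,364],[203,378],[322,404],[382,415]],.066)
n("knob",[[245,386]],.122)
k=plane("top",f([[245,386]]),.122)[0]
s=ctrl.get_state();p=s["eef_pos"];print(s["time"],p,s["tcp_rot"])
d=fx(k)-fx(p);print("knob",k,"fixture delta",d,"tool tx,ty shares",d[0,0]/.025,-d[0,1]/.025)
E
```

```text
nests [[0.0552, 0.0779], [0.0557, 0.0379], [0.0543, -0.081]]
master [[0.055, -0.0417]]
holes [[-0.0889, 0.076], [-0.09, 0.0377], [-0.0899, -0.0429], [-0.0885, -0.0832]]
knob [[-0.0888, 0.0029]]
0.7667 [ 0.40664815 -0.57407442  0.23026546] [ 9.95590243e-01 -9.38054336e-02 -3.86704844e-04 -6.78256287e-04]
knob [0.51931442 0.11551466 0.122     ] fixture delta [[-0.01750082  0.69851307]] tool tx,ty shares -0.7000326677886903 -27.940522922398134
```

Call:
arm_command --steps '[60,0,-1,0,0,60,0,-1,0,0,60,0,-1,0,0,60,0,-1,0,0,60,0,-1,0,0,60,0,-1,0,0,60,0,-1,0,0,60,0,-1,0,0]'

```text
time: 1.43
eef_pos: [0.4428, -0.377, 0.2306]
tcp_rot: [0.996, -0.094, -0.0, -0.0]
contact_force: [0.7, -0.2, -0.6]
opening: 0.601
finger_force: 0.0
```

Call:
arm_command --steps '[60,0,-1,0,0,60,0,-1,0,0,60,0,-1,0,0,60,0,-1,0,0,60,0,-1,0,0,60,0,-1,0,0,60,0,-1,0,0,60,0,-1,0,0]'

```text
time: 2.1
eef_pos: [0.4799, -0.1806, 0.2308]
tcp_rot: [0.996, -0.094, -0.0, -0.0]
contact_force: [1.0, -0.4, -0.0]
opening: 0.597
finger_force: 0.0
```

Call:
arm_command --steps '[60,-0.35,-1,0,0,60,-0.35,-1,0,0,60,0,-1,0,0,60,0,-1,0,0,60,0,-1,0,0,60,0,-1,0,0,60,0,-1,0,0,60,0,-1,0,0]'

```text
time: 2.77
eef_pos: [0.4999, 0.019, 0.2309]
tcp_rot: [0.996, -0.093, -0.0, -0.0]
contact_force: [0.4, -0.1, -0.0]
opening: 0.603
finger_force: 0.0
```

Call:
arm_command --steps '[60,0,-1,0,0,60,0,-1,0,0,60,0,-1,0,0,60,0,-0.9,0,0,60,0,0,1,0,60,0,0,1,0,60,0,0,0,0]'

```text
time: 3.35
eef_pos: [0.5146, 0.114, 0.1755]
tcp_rot: [0.996, -0.093, -0.005, 0.001]
contact_force: [-0.9, -0.0, -0.5]
opening: 0.599
finger_force: 0.0
```

Run:
```python
from h import *
s=ctrl.get_state();p=s["eef_pos"];k=np.array([.5190,.1150])
d=fx(k)-fx(p);print(s["time"],p,s["tcp_rot"],d[0],"tx,ty",d[0,0]/.025,-d[0,1]/.025,"tz",(p[2]-.094)/.025)
t=snap("side","s1")
u=proj("side",[[k[0],k[1],.112],[p[0],p[1],p[2]]]);print(u)
cv2.imwrite("pics/s1c.png",cv2.resize(t[110:230,150:310],None,fx=4,fy=4,interpolation=cv2.INTER_CUBIC))
```

```text
3.35 [0.5145636  0.11395795 0.17552714] [ 9.95656700e-01 -9.29418919e-02 -5.39454479e-03  6.62578268e-04] [0.00416532 0.00184867] tx,ty 0.16661298590500806 -0.07394669892903662 tz 3.261085437433169
[[217.86880051 175.5265419 ]
 [213.11295146 157.4054893 ]]
```

View pics/s1c.png

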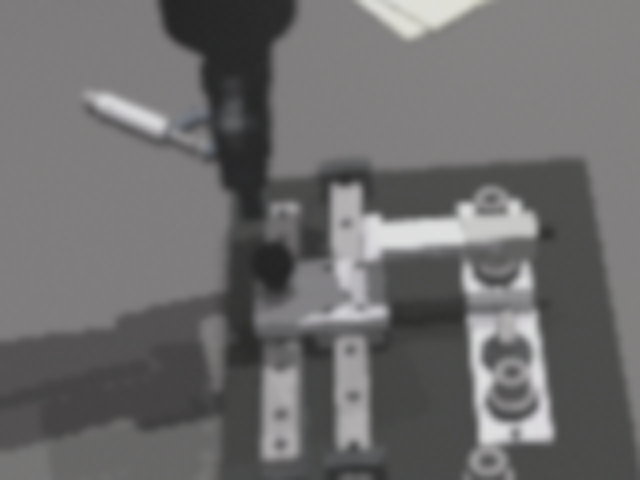

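The knob is at crop (273,265), which is px (218,176). The projected estimate is (217.9,175.5), so the two agree, and I descend around it.

Call:
arm_command --steps '[60,0.1,-0.05,0.8,0,60,0,0,0.8,0,60,0,0,0.8,0,60,0,0,0.4,0,60,0,0,0,0,60,0,0,0,0,60,0,0,0,0]'

```text
time: 3.98
eef_pos: [0.5223, 0.1142, 0.1132]
tcp_rot: [0.996, -0.094, 0.001, -0.0]
contact_force: [1.1, 0.2, 0.7]
opening: 0.599
finger_force: 0.0
```

Run:
```python
from h import *
s=ctrl.get_state();p=s["eef_pos"];k=np.array([.5190,.1150])
d=fx(k)-fx(p);print(s["time"],p,s["tcp_rot"],d[0],"tx,ty",d[0,0]/.025,-d[0,1]/.025,"tz",(p[2]-.094)/.025)
```

```text
3.9833 [0.52230663 0.11421637 0.11320276] [ 9.95613322e-01 -9.35515213e-02  1.48075099e-03 -1.80473710e-04] [-0.00339467  0.00015523] tx,ty -0.13578690511474145 -0.006209111771059185 tz 0.7681102218522773
```

Call:
arm_command --steps '[60,-0.13,0,0.4,0,60,0,0,0.35,0,60,0,0,0,0,45,0,0,0,0,38,0,0,0,0,34,0,0,0,0,30,0,0,0,0,26,0,0,0,0]' --squeeze 40

```text
time: 4.65
eef_pos: [0.5182, 0.1153, 0.0932]
tcp_rot: [0.996, -0.094, 0.0, -0.0]
contact_force: [1.0, 1.4, 1.8]
opening: 0.29
finger_force: 39.1
```

Call:
arm_command --steps '[20,0,0,0,0,20,0,0,0,0,20,0,0,0,0]'

```text
time: 4.9
eef_pos: [0.5182, 0.1152, 0.0931]
tcp_rot: [0.996, -0.094, 0.0, -0.0]
contact_force: [-0.8, 2.6, 2.8]
opening: 0.295
finger_force: 39.4
```

Call:
arm_command --steps '[20,0,0,0,0,20,0,0,-0.08,0,20,0,0,-0.08,0,20,0,0,-0.08,0,20,0,0,-0.08,0,20,0,0,-0.02,0,20,0,0,0,0,20,0,0,0,0]' --squeeze 60

```text
time: 5.57
eef_pos: [0.5178, 0.1148, 0.0986]
tcp_rot: [0.996, -0.094, 0.001, -0.0]
contact_force: [6.9, 2.2, -11.3]
opening: 0.286
finger_force: 59.4
```

Call:
arm_command --steps '[20,0,0,-0.06,0,20,0,0,-0.05,0,20,0,0,0,0,20,0,0,0,0,20,0,0,0,0]'

```text
time: 5.98
eef_pos: [0.5177, 0.1147, 0.1009]
tcp_rot: [0.996, -0.094, 0.001, -0.0]
contact_force: [8.6, 2.4, -13.6]
opening: 0.283
finger_force: 59.5
```

Call:
arm_command --steps '[20,0,0.1,0,0,20,0,0.2,0,0,20,0,0.25,0,0,20,0,0.25,0,0,20,0,0.25,0,0,20,0,0.2,0,0,20,0,0.1,0,0,20,0,0.05,0,0]'

```text
time: 6.65
eef_pos: [0.5111, 0.0801, 0.101]
tcp_rot: [0.996, -0.094, 0.001, -0.0]
contact_force: [8.6, 2.7, -13.8]
opening: 0.281
finger_force: 59.7
```

Call:
arm_command --steps '[20,0,0,0,0,20,0,0,0,0,20,0,0,0,0]'

```text
time: 6.9
eef_pos: [0.5111, 0.08, 0.1009]
tcp_rot: [0.996, -0.094, 0.001, 0.0]
contact_force: [7.4, 1.5, -13.3]
opening: 0.285
finger_force: 59.7
```

```bash
cat >> h.py <<'E'
def rep():
    s=ctrl.get_state();p=s["eef_pos"];R=F@np.array(s["contact_force"])[:2]
    print(round(s["time"],2),"y'",(fx(p)[0]*1000).round(2),"z",round(p[2]*1000,2),"F x'y'z",R.round(1),round(s["contact_force"][2],1),round(s["opening"],3))
E
python3 -c "
from h import *
rep()"
```

```text
6.9 y' [-90.24 -33.61] z 100.91 F x'y'z [7.  2.8] -13.3 0.285
```

Call:
arm_command --steps '[20,0,0,0.02,0,20,0,0,0.02,0,20,0,0,0.02,0,20,0,0,0.02,0,20,0,0,0,0,20,0,0,0,0]'

```text
time: 7.4
eef_pos: [0.5111, 0.08, 0.0993]
tcp_rot: [0.996, -0.094, 0.0, 0.0]
contact_force: [6.9, 1.4, -12.0]
opening: 0.285
finger_force: 59.7
```

Call:
arm_command --steps '[20,0,0,0.02,0,20,0,0,0.02,0,20,0,0,0,0,20,0,0,0,0]'

```text
time: 7.73
eef_pos: [0.5112, 0.08, 0.0993]
tcp_rot: [0.996, -0.093, 0.0, 0.0]
contact_force: [5.4, 0.0, -10.1]
opening: 0.286
finger_force: 59.8
```

The pin is now standing on the strip: z has stopped at 0.0993 and the force is falling. I keep unloading.

Call:
arm_command --steps '[20,0,0,0.02,0,20,0,0,0.02,0,20,0,0,0.02,0,20,0,0,0,0,20,0,0,0,0]'

```text
time: 8.15
eef_pos: [0.5113, 0.0801, 0.0992]
tcp_rot: [0.996, -0.093, -0.0, 0.001]
contact_force: [3.4, -1.3, -5.9]
opening: 0.286
finger_force: 60.2
```

Call:
arm_command --steps '[20,0,0,0.02,0,20,0,0,0.015,0,20,0,0,0,0,20,0,0,0,0,34,0,0,0,0,34,0,0,0,0,34,0,0,0,0]' --squeeze 20

```text
time: 8.73
eef_pos: [0.5111, 0.081, 0.0985]
tcp_rot: [0.996, -0.094, -0.0, -0.001]
contact_force: [0.2, -0.3, -0.8]
opening: 0.339
finger_force: 0.0
```

```bash
python3 -c "
from h import *
rep()"
```

```text
8.73 y' [-90.43 -32.55] z 98.54 F x'y'z [ 0.2 -0.3] -0.8 0.339
```

Call:
arm_command --steps '[34,0,0.02,0,0,34,0,0.02,0,0,34,0,0.02,0,0,34,0,0.02,0,0,34,0,0.02,0,0,34,0,0.02,0,0,34,0,0.02,0,0,34,0,0.02,0,0]'

```text
time: 9.4
eef_pos: [0.5107, 0.0776, 0.0985]
tcp_rot: [0.996, -0.094, 0.0, -0.001]
contact_force: [1.1, 5.8, -1.5]
opening: 0.341
finger_force: 2.6
```

```bash
python3 -c "
from h import *
rep()"
```

```text
9.4 y' [-90.19 -35.99] z 98.47 F x'y'z [-0.   5.9] -1.5 0.341
```

Pushing with about 6 N, as expected while riding the strip. Continuing in short calls.

Call:
arm_command --steps '[34,0,0.02,0,0,34,0,0.02,0,0,34,0,0.02,0,0,34,0,0.02,0,0,34,0,0.02,0,0]'

```text
time: 9.82
eef_pos: [0.5103, 0.0752, 0.0985]
tcp_rot: [0.996, -0.094, 0.0, -0.001]
contact_force: [1.6, 6.4, -0.1]
opening: 0.341
finger_force: 2.9
```

Call:
arm_command --steps '[34,0,0.02,0,0,34,0,0.02,0,0,34,0,0.02,0,0,34,0,0.02,0,0,34,0,0.02,0,0]'

```text
time: 10.23
eef_pos: [0.5097, 0.0727, 0.0984]
tcp_rot: [0.996, -0.094, 0.0, -0.001]
contact_force: [1.6, 5.2, -0.3]
opening: 0.339
finger_force: 2.6
```

Call:
arm_command --steps '[34,0,0.02,0,0,34,0,0.02,0,0,34,0,0.02,0,0,34,0,0.02,0,0,34,0,0.02,0,0]'

```text
time: 10.65
eef_pos: [0.5092, 0.0702, 0.0982]
tcp_rot: [0.996, -0.094, 0.0, -0.001]
contact_force: [2.4, 5.2, -2.4]
opening: 0.338
finger_force: 2.6
```

Call:
arm_command --steps '[34,0,0.02,0,0,34,0,0.02,0,0,34,0,0.02,0,0,34,0,0.02,0,0]'

```text
time: 10.98
eef_pos: [0.5085, 0.0678, 0.0979]
tcp_rot: [0.996, -0.094, -0.0, -0.0]
contact_force: [-0.5, 3.7, -1.7]
opening: 0.339
finger_force: 2.0
```

Call:
arm_command --steps '[34,0,0.02,0,0,34,0,0.02,0,0,34,0,0.02,0,0]'

```text
time: 11.23
eef_pos: [0.5082, 0.0667, 0.098]
tcp_rot: [0.996, -0.094, -0.0, -0.001]
contact_force: [2.4, 7.5, -3.9]
opening: 0.34
finger_force: 4.0
```

Call:
arm_command --steps '[34,0,0.02,0,0,34,0,0.02,0,0,34,0,0,0,0]'

```text
time: 11.48
eef_pos: [0.5082, 0.0665, 0.098]
tcp_rot: [0.996, -0.094, -0.0, -0.002]
contact_force: [2.6, 10.3, -3.9]
opening: 0.343
finger_force: 5.0
```

It has stopped dead with the force rising, so the pin is in the hole. I relieve the push, open and rise clear, then check by camera.

Call:
arm_command --steps '[34,0,-0.06,0,0,34,0,-0.06,0,0,34,0,0,0,0,60,0,0.0,0,0,60,0,0,0,0,60,0,0,0,0,60,0,0,-0.5,0,60,0,0,-1,0]'

```text
time: 12.15
eef_pos: [0.5062, 0.0675, 0.1331]
tcp_rot: [0.996, -0.094, -0.004, 0.0]
contact_force: [0.3, 0.8, 0.0]
opening: 0.602
finger_force: 0.0
```

Call:
arm_command --steps '[60,0,0,-1,0,60,0,0,-1,0,60,0,-1,-1,0,60,0,-1,-1,0,60,0,-1,0,0,60,0,-1,0,0,60,0,-1,0,0,60,0,-1,0,0]'

```text
time: 12.82
eef_pos: [0.537, 0.216, 0.2364]
tcp_rot: [0.996, -0.094, 0.0, 0.0]
contact_force: [0.9, -0.5, 0.5]
opening: 0.601
finger_force: 0.0
```

Run:
```python
from h import *
rep()
t=snap("side","s2");cv2.imwrite("pics/s2c.png",cv2.resize(t[130:250,190:320],None,fx=5,fy=5,interpolation=cv2.INTER_CUBIC)[:600,:800])
# side-view knob row for home/raised at hole candidates, px; initial image offset for reference
def knob(im):
    g=cv2.cvtColor(im,cv2.COLOR_BGR2GRAY);k=(g<45).astype(np.uint8);k[:150]=0;k[230:]=0;k[:,:205]=0;k[:,245:]=0
    n,l,st,ce=cv2.connectedComponentsWithStats(k);return [(st[i].tolist(),ce[i].round(2).tolist()) for i in range(1,n) if st[i,4]>30]
print(knob(cv2.imread("pics/s0.png")),knob(t))
I=np.linalg.inv(F)
for y in (.002,-.038,-.042,-.046):
  w=C+I@[-.09,y];print(y,proj("side",[[*w,.112],[*w,.118]]).round(2).tolist())
t2=snap("top","t2");cv2.imwrite("pics/t2c.png",cv2.resize(t2[155:285,165:310],None,fx=4,fy=4,interpolation=cv2.INTER_CUBIC))
```

```text
12.82 y' [-90.04 104.9 ] z 236.39 F x'y'z [ 1.  -0.3] 0.5 0.601
[] [([213, 187, 9, 9, 45], [217.31, 190.89])]
0.002 [[217.47, 175.64], [217.19, 173.94]]
-0.038 [[217.38, 186.84], [217.09, 185.14]]
-0.042 [[217.37, 187.99], [217.08, 186.29]]
-0.046 [[217.36, 189.15], [217.07, 187.45]]
```

View pics/s2c.png

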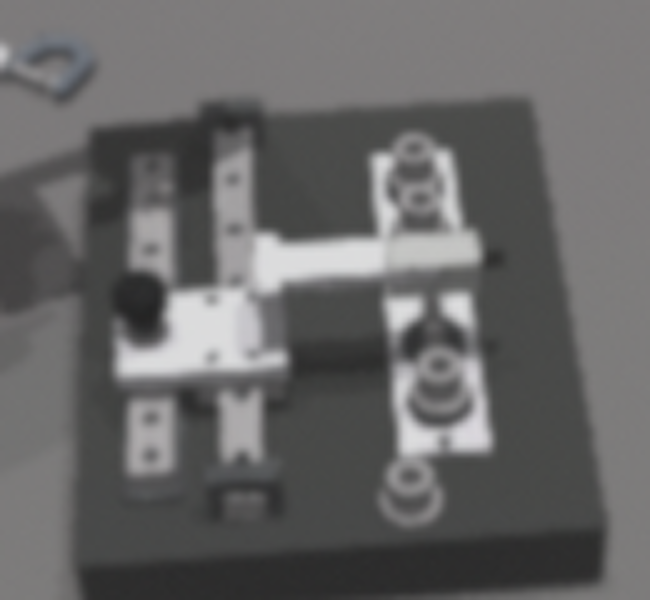

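View pics/t2c.png

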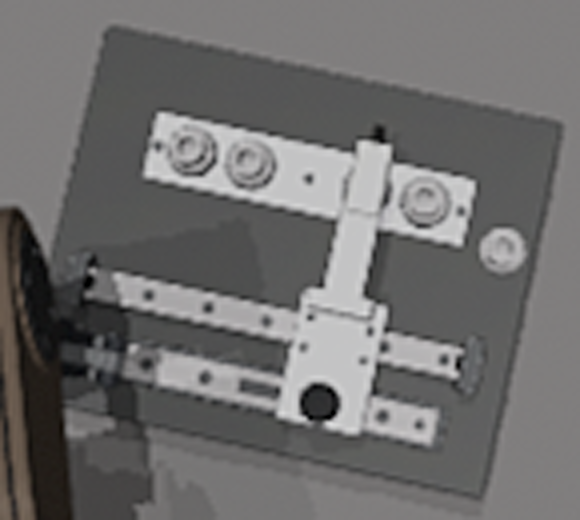

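The side view shows the knob low over the plate at crop (140,295). In the top view it is at (319,402), with the sensor arm over the master's nest. I check its height numerically against the starting (home) state.

Run:
```python
from h import *
def blob(f,thr,x0,x1,y0,y1):
    g=cv2.cvtColor(cv2.imread(f"pics/{f}.png"),cv2.COLOR_BGR2GRAY)[y0:y1,x0:x1]
    n,l,st,ce=cv2.connectedComponentsWithStats((g<thr).astype(np.uint8));i=1+np.argmax(st[1:,4]);print(f,st[i]);return ce[i]+[x0,y0]
for T,S,bt,bs in(("t0","s0",(218,236,244,262),(210,226,168,186)),("t2","s2",(236,254,246,266),(209,226,182,200))):
    a=blob(T,45,*bt);b=blob(S,45,*bs)
    o1,d1=ray("top",[a]);o2,d2=ray("side",[b])
    st=np.linalg.lstsq(np.c_[d1[0],-d2[0]],o2-o1,rcond=None)[0]
    p,q=o1+st[0]*d1[0],o2+st[1]*d2[0];print(a,b,((p+q)/2).round(4),"gap",np.linalg.norm(p-q).round(4),"fixture",fx((p+q)/2).round(4))
```

```text
t0 [ 4  3  9 10 61]
s0 [ 5  8  7  6 29]
[225.91803279 251.18032787] [217.93103448 178.        ] [0.5189 0.1179 0.1006] gap 0.0011 fixture [[-0.0896  0.0051]]
t2 [ 4  5  9  9 35]
s2 [ 4  5  9  9 45]
[244.31428571 255.22857143] [217.31111111 190.88888889] [0.5094 0.0702 0.1035] gap 0.0021 fixture [[-0.0901 -0.0435]]
```

```bash
python3 -c "
from h import *
rep();print(ctrl.sign_off())"
```

```text
12.92 y' [-90.36 106.3 ] z 236.06 F x'y'z [-0.2 -0.8] 0.1 0.6
the job is handed in; nothing more can be done
None
```

I handed the job in at 12.9 s: the carriage is at the setting master's station (nest y = -40 mm), the sensor about 2–4 mm off the master's centre and the arm clear. The pin stopped dead in its hole and, judged from the camera pictures, is fully home; the measured push never passed about 11 N, and the verdict was not shown.

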